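# Unlock the jar carousel and hold the red jar at the front

### The job

Pick up the mallet and knock the blue-headed locking pin beside the jar carousel fully down with it, then set the mallet back down on its green foam pad. Then turn the carousel by its black crank grip until the jar with the red lid stands squarely behind the yellow pointer, and finish while still holding the black grip there, because the carousel springs back if let go. Do not touch the jars or the pin with the robot, and leave the other things on the bench alone.

Things in the scene. Friction and masses are not known exactly. Their poses are not given: they have to be found in the camera images.
- stand: Fixed grey round base of the jar carousel, 256 mm across, 16 mm high. Origin: centre of its underside, on the carousel's axis. Its -x axis points to the yellow pointer (a bar 20 mm wide reaching 120 to 175 mm from the axis), its -y axis to the locking pin.
- front_place (a point): The place at the front, behind the yellow pointer: on the carousel's floor (32 mm above the table), 90 mm from the axis. Fixed to the stand. The red-lidded jar's origin must come here.
- carousel (a joint): Turning angle of the carousel on the stand (rad), 0 at the start, positive anticlockwise seen from above, limits +-3.5. White disc 250 mm across (top 32 mm above the table) with six cups 60 degrees apart, 90 mm from the axis, a jar standing loosely in each (cup rims at 46 mm). A spring turns it back to 0: 0.08 N m per rad, plus 0.015 N m of friction. Locked at 0 by two lugs on its rim while the pin is up.
- carousel_hub (a point): Centre of the carousel's disc, on the axis, 32 mm above the table; turns with the carousel.
- crank_grip (a point): Grip point of the crank: 42 mm tall upright black sleeve, 22 mm across, which spins freely on its own axis; this point is on its axis 135 mm above the table, 18 mm below its top (153 mm). It stands 75 mm from the carousel's axis at the end of an aluminium arm 110 mm above the table, and goes round with the carousel; at joint 0 it is 30 degrees clockwise (from above) of the front place as seen from the axis. The arm is above the jars' lids (92 mm).
- crank_sleeve: The crank's black grip itself (see crank_grip): upright sleeve 22 mm across, 42 mm tall, origin at the centre of its underside, 111 mm above the table.
- lock_pin (a joint): Travel of the locking pin (m): 0 up and locked, 0.018 fully down; the carousel is free from about 0.012. Sprung (80 N/m) with 3.5 N of friction, so it stays where it is pushed; about 5 N takes it fully down.
- pin_top (a point): Centre of the top of the pin's round blue head, 26 mm across, 75 mm above the table when up and 57 mm when down; 150 mm from the carousel's axis along the stand's -y.
- pad: Green foam pad, fixed, 180 (x) by 250 (y) by 6 mm; origin: centre of its underside. The mallet starts on it and is to be set down with its head on it.
- mallet: Mallet of about 0.27 kg standing on one face of its black rubber head, 45 by 45 mm and 80 mm tall, so that its wooden handle is level. Origin: centre of the head's lower face. Its z axis is up, its handle points along its -x, from 22 to 170 mm from the head's axis, 22 mm wide and 26 mm tall, its centre 40 mm above the lower face.
- mallet_grip (a point): Good grip point on the handle: on its centre line, 52 mm from the head's axis, 40 mm above the lower face. It balances about 12 mm from the head's axis, so grip firmly.
- mallet_face (a point): Centre of the head's lower face, the one to strike with.
- jar_red: Jar with a red lid and red contents, 40 mm across, 60 mm tall, origin at the centre of its underside. In any of the five places other than the front one.
- jar_front: Clear jar with a white lid, 40 mm across, 60 mm tall, origin under its centre, in a cup of the carousel; the one at the front at the start.
- jar_a: Clear jar with a white lid, 40 mm across, 60 mm tall, origin under its centre, in a cup of the carousel.
- jar_b: Clear jar with a white lid, 40 mm across, 60 mm tall, origin under its centre, in a cup of the carousel.
- jar_c: Clear jar with a white lid, 40 mm across, 60 mm tall, origin under its centre, in a cup of the carousel.
- jar_d: Clear jar with a white lid, 40 mm across, 60 mm tall, origin under its centre, in a cup of the carousel.
- tape_roll: Bystander: roll of beige tape, 90 mm across, 24 mm high, origin under its centre.
- rod_bundle: Bystander: bundle of clear rods with brown ends, 150 by 50 by 20 mm, origin under its centre.
- glue_bottle: Bystander: white bottle with an orange cap, 48 mm across, 120 mm tall, origin under its centre.
- mug: Bystander: blue mug, 76 mm across, 85 mm tall, origin under its centre.
- steel_rule: Bystander: steel rule, 150 by 25 by 4 mm, origin under its centre.

How it is judged:
By the outcome, as a careful person would: the job done as asked, in the order asked, and still so for the second after the job is handed in, while the arm keeps its last pose, push and grip.
It also fails if it takes over 64 s, if anything falls off the work surface, if the arm or the gripper's body presses on something with over 40 N, if the wrist force passes 120 N, or if a joint passes its speed limit or range.

### The arm

A 7-joint arm with a two-finger parallel gripper is mounted at the origin on the work surface. World frame = base frame: x ahead of the robot, y to its left, z up, the work surface at z = 0. Lengths are in m, angles in rad, forces in N, time in s.
With the tool pointing down it reaches from about 0.425 to 0.875 m from the base axis. Payload 9.9 kg.
Tool frame: the origin (TCP) lies where the fingers leave the gripper's body, on its centre line; the fingertips stand 73 mm ahead of it and the grasp point (between the pads) lies 54 mm ahead of it (r.tcp_to_grasp is the distance from the TCP to the grasp point, in m); z points along the fingers, y is the direction in which the jaws open and shut (so a half turn about z gives the same grasp; the last joint's range is limited). The gripper opens to 85 mm and grips with 20 to 120 N. Pads are 22 mm wide; open, the fingers measure 114 mm over their backs; the gripper's body (76 mm by 85 mm) begins 54 mm behind the grasp point. The pads swing forward as they close: fully open they stand 13 mm farther back than shut.
Start: joints at [-1.228, 0.576, 0.025, 1.437, -0.015, 1.129, -0.057], TCP at [0.279, 0.614, 0.304] pointing down, gripper open.
Joint ranges: [-2.76, 2.76], [-0.34, 2.15], [-1.52, 1.57], [0.19, 2.46], [-1.09, 4.23], [0.17, 1.99], [-2.82, 2.82]. Speed limits (rad/s): [2.22, 2.22, 3.01, 3.01, 3.14, 3.14, 3.14].

### API

Orientations are given as [roll, pitch, yaw] about the fixed x, y, z axes, in that order (R = Rz(yaw) Ry(pitch) Rx(roll)).
In Python, from cell import monitor, viewer, r gives the robot as it stands. The module is installed in compiled form; this text tells all that it offers.
- The arm moves only by the shell command python3 -m creep 'ROWS'. ROWS is JSON, a list of rows, each an object with "slide": the shift along the tool's x, y, z in mm, a list of three; "rotation": the turn, a rotation vector about the tool's x, y, z in rad, a list of three; "hand": the finger opening in mm, from 0 to 85.4. In form: [{"slide": [dx, dy, dz], "rotation": [wx, wy, wz], "hand": hand}, ...]. A call has 1 to 12 rows; each row shifts and turns the commanded pose from where the row before left it, along the tool's axes as they then stand; what a row does not reach is not made up. A row lasts 1/12 s, in which the tool goes at most 41.7 mm and 7.16 degrees, less where a joint would pass 70% of its speed; a pose out of reach is approached as far as the arm can. A call with a gripper value outside its range is refused whole. The fingers move at their own pace and stop on an object; the grip force is fixed at half the most. Time passes only in rows, so rows that do not move let the fingers close. It gives the time, the measured TCP pose, the force and the opening at its end, in the units of the state.
- monitor.sense(): the state, without advancing time (a new reading comes with each control period).
- viewer.get_image(name): name is "scene" or "side" or "wrist"; returns a dict with "img" (420x560x3 uint8, blue, green, red), "fx", "fy", "cx", "cy" (pixels), "world_to_cam" (4x4, takes a point from world to camera coordinates); the wrist camera has in their place "hand_eye" (4x4, takes a point from camera to tool coordinates, whose origin is the TCP and whose axes are the flange's). Camera axes: x right, y down, z forward; pixel columns grow to the right and rows downward; lengths in m; the calibration is good to about 2 mm. A picture is of the moment at which its call begins: read the wrist's pose just before it. There is no depth.
- r.close_job(): hands the job in, once; it reports no verdict.
The state is a dict: "time_s": time; "joint_pos": joint angles; "joint_velocities": joint speeds; "effort": joint torques, N m; "eef_pos": TCP position; "tool_rot": TCP orientation; "force": force on the tool from outside, world axes, zero at the start; "wrist_torque": the same for the moment, N m; "gripper_width": opening from 0.0 (shut) to 1.0 (fully open).
Only numpy, scipy, OpenCV 4.12 (cv2) and the standard library are available. Lean on these libraries where they do the work, as an engineer would, in place of code of your own. Each camera call takes 0.05 s, during which the arm holds its last target. There are 200 camera calls.

## Working session

There is one attempt and no reset: what is moved stays moved. The work goes in short steps, Python scripts to look and compute and a shell command to move; the robot and the scene stay as the last step left them, time stands still between calls to the robot, and variables do not carry over. Pictures are saved under pics/ and viewed, about 8 in all and at most 12, crops included, and the job is handed in when it is done.

```bash
mkdir -p pics; cat > h.py <<'E'
import numpy as np, cv2, json
from cell import monitor, viewer, r
from scipy.spatial.transform import Rotation as R
def snap(n,f):
    s=monitor.sense(); d=viewer.get_image(n); cv2.imwrite(f'pics/{f}.png',d['img'])
    if 'hand_eye' in d:
        T=np.eye(4);T[:3,:3]=R.from_euler('xyz',s['tool_rot']).as_matrix();T[:3,3]=s['eef_pos']
        c2w=T@np.array(d['hand_eye'])
    else: c2w=np.linalg.inv(np.array(d['world_to_cam']))
    np.savez(f'pics/{f}.npz',K=[d['fx'],d['fy'],d['cx'],d['cy']],c2w=c2w)
    return d['img']
def ray(f,u,v,z):
    q=np.load(f'pics/{f}.npz');fx,fy,cx,cy=q['K'];T=q['c2w']
    d=T[:3,:3]@np.array([(u-cx)/fx,(v-cy)/fy,1]);o=T[:3,3]
    return o+d*(z-o[2])/d[2]
def proj(f,p):
    q=np.load(f'pics/{f}.npz');fx,fy,cx,cy=q['K'];T=np.linalg.inv(q['c2w'])
    c=T[:3,:3]@np.array(p)+T[:3,3];return np.array([fx*c[0]/c[2]+cx,fy*c[1]/c[2]+cy])
def st():
    s=monitor.sense();print('t',round(s['time_s'],2),'pos',np.round(s['eef_pos'],4),'rpy',np.round(s['tool_rot'],4),'F',np.round(s['force'],1),'g',round(s['gripper_width'],3),'q',np.round(s['joint_pos'],2));return s
E
python3 - <<'E'
from h import *
a=snap('scene','s0');b=snap('side','d0');snap('wrist','w0')
for f in('s0','d0','w0'):print(np.round(np.load(f'pics/{f}.npz')['c2w'],3).tolist())
st();print(r.tcp_to_grasp)
E
```

```text
[[0.138, 0.629, -0.765, 1.327], [0.99, -0.089, 0.105, -0.091], [-0.002, -0.773, -0.635, 0.742], [0.0, 0.0, 0.0, 1.0]]
[[0.89, -0.228, 0.394, 0.122], [-0.455, -0.481, 0.749, -0.766], [0.019, -0.847, -0.532, 0.683], [0.0, 0.0, 0.0, 1.0]]
[[0.414, 0.87, 0.269, 0.212], [0.91, -0.395, -0.125, 0.646], [-0.002, 0.296, -0.955, 0.373], [0.0, 0.0, 0.0, 1.0]]
t 0.15 pos [0.2793 0.6142 0.3032] rpy [-3.1403  0.      2.7148] F [0.9 0.2 0.4] g 0.995 q [-1.23  0.58  0.02  1.44 -0.02  1.13 -0.06]
0.0539
```

View pics/s0.png

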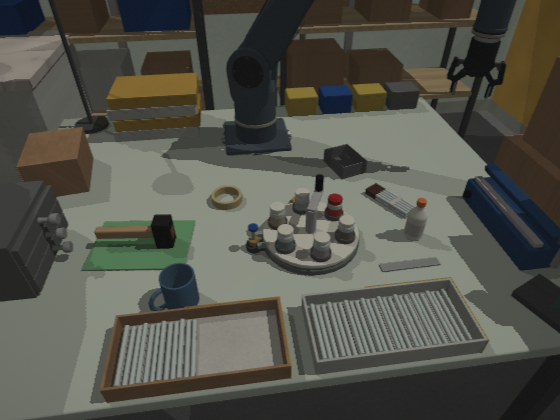

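View pics/d0.png

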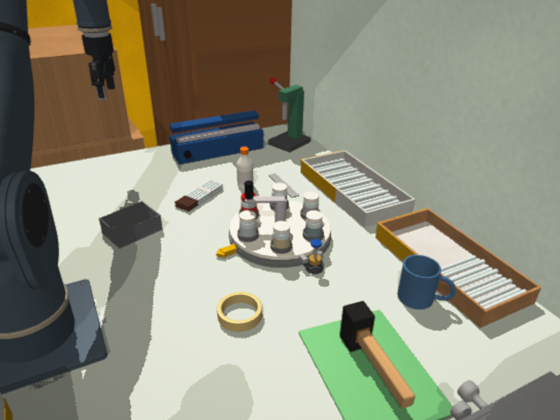

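The scene picture shows the mallet on the pad (head about 163,232), the pin at (254,235) and the carousel around (310,235). The red jar is at (335,206) and the black grip at (319,183). The side picture shows the same layout. I'll enlarge both.

```bash
python3 - <<'E'
import cv2,numpy as np
a=cv2.imread('pics/s0.png');b=cv2.imread('pics/d0.png')
def c(i,x,y,w,h,k,n):
    o=cv2.resize(i[y:y+h,x:x+w],None,fx=k,fy=k,interpolation=cv2.INTER_CUBIC)
    for t in range(-x%20,w,20): cv2.putText(o,str(x+t),(t*k,9),0,.35,(0,0,255),1); o[:,t*k]=o[:,t*k]//2+[0,60,60]
    for t in range(-y%20,h,20): cv2.putText(o,str(y+t),(0,t*k+4),0,.35,(0,0,255),1); o[t*k]=o[t*k]//2+np.array([0,60,60])
    cv2.imwrite(f'pics/{n}.png',o)
c(a,85,165,290,115,2,'x')
s=[]
c(a,80,205,115,70,5,'p1');c(a,235,170,135,100,5,'p2');c(b,205,175,135,110,5,'p3');c(b,295,290,150,130,4,'p4')
x,y=cv2.imread('pics/p2.png'),cv2.imread('pics/p3.png')
E
```

```text
(no output)
```

View pics/p2.png

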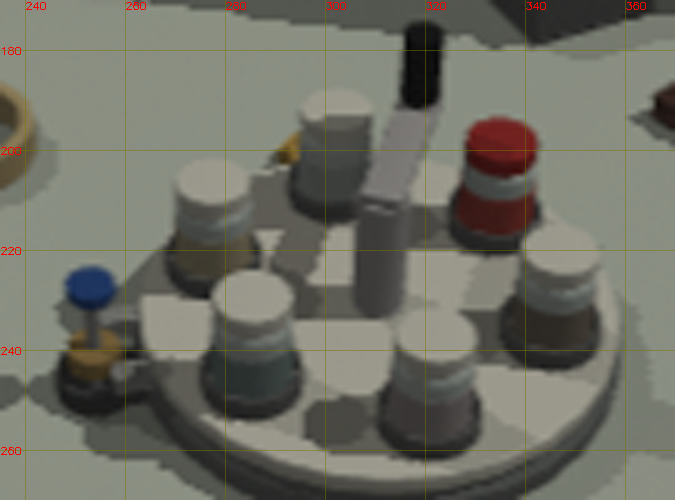

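View pics/p1.png

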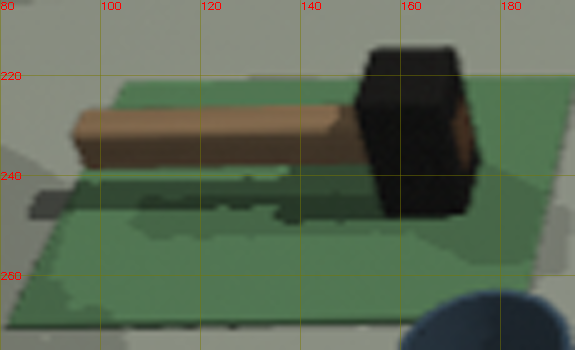

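View pics/p3.png

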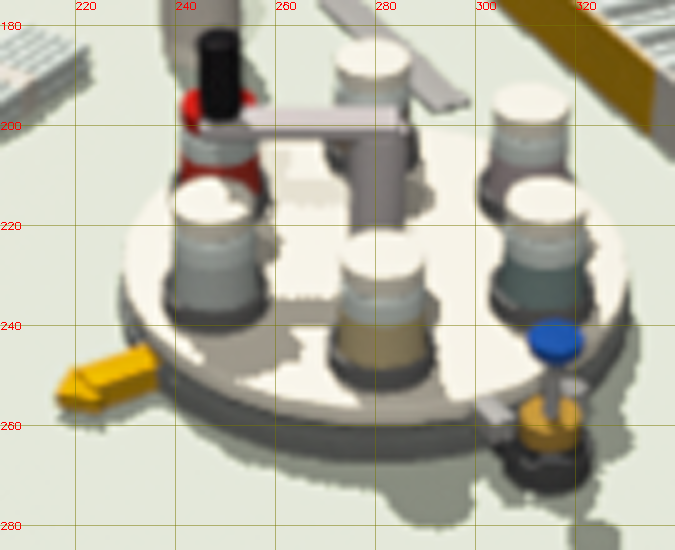

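```bash
python3 - <<'E'
from h import *
f=lambda p:[(235+x/5,170+y/5) for x,y in p]
S=f([(336,105),(213,180),(252,297),(436,335),(562,248),(502,132)])
D=[(205+x/5,175+y/5) for x,y in [(214,197),(382,253),(546,200),(531,104),(373,58)]]
A=np.array([ray('s0',*p,.092) for p in S]);B=np.array([ray('d0',*p,.092) for p in D])
print(A.round(4).tolist());print(B.round(4).tolist())
M=[A[0],(A[:5]+B)[0]]
# fit hexagon order: front,1..5 (front->toward pin -> ...)
from scipy.optimize import least_squares
def res(p,P):
    k=np.arange(len(P));a=p[2]+p[3]*k*np.pi/3
    return (P[:,:2]-p[:2]-.09*np.c_[np.cos(a),np.sin(a)]).ravel()
for n,P in(('A',A),('B',B)):
  c=P[:,:2].mean(0)
  for s in(1,-1):
    a0=np.arctan2(*(P[0,:2]-P[3,:2])[::-1])
    o=least_squares(lambda q:res(np.r_[q,s],P),[*(P[0,:2]+P[3,:2])/2,a0]);print(n,s,o.x.round(4),o.cost**.5)
print('grip',ray('s0',319.6,175.6,.153),ray('d0',248.8,183,.153))
print('pin',ray('s0',253.2,226.6,.075),ray('d0',316,242.2,.075))
m=lambda x,y,z:ray('s0',80+x/5,205+y/5,z).round(4)
print('head',[m(*p,.086) for p in [(373,48),(455,47),(465,104),(358,103)]])
print('hand end',m(85,110,.059),m(72,135,.059), 'pad',[m(*p,.006) for p in[(122,83),(575,75),(530,318),(8,325)]])
E
```

```text
[[0.477, 0.0837, 0.092], [0.531, 0.01, 0.092], [0.6216, 0.0168, 0.092], [0.6597, 0.0981, 0.092], [0.6076, 0.1728, 0.092], [0.5125, 0.1661, 0.092]]
[[0.478, 0.0863, 0.092], [0.5274, 0.0112, 0.092], [0.6163, 0.0177, 0.092], [0.6543, 0.0974, 0.092], [0.6042, 0.1727, 0.092]]
A 1 [ 0.5682  0.0913 -3.0517] 0.0038781277088403504
A -1 [ 0.5682  0.0913 -4.046 ] 0.22034671305932765
B 1 [ 0.566   0.092  -3.0703] 0.0020598422817590147
B -1 [ 0.5864  0.0623 -2.007 ] 0.17073415277786783
grip [0.4984654  0.12301589 0.153     ] [0.49725137 0.12165795 0.153     ]
pin [ 0.58182627 -0.05766095  0.075     ] [ 0.57815775 -0.0572897   0.075     ]
head [array([ 0.5142, -0.3003,  0.086 ]), array([ 0.5192, -0.2594,  0.086 ]), array([ 0.5638, -0.2516,  0.086 ]), array([ 0.5557, -0.3033,  0.086 ])]
hand end [ 0.5101 -0.4485  0.059 ] [ 0.5285 -0.451   0.059 ] pad [array([ 0.4264, -0.4606,  0.006 ]), array([ 0.4548, -0.2122,  0.006 ]), array([ 0.6344, -0.2294,  0.006 ]), array([ 0.6035, -0.4804,  0.006 ])]
```

View pics/p4.png

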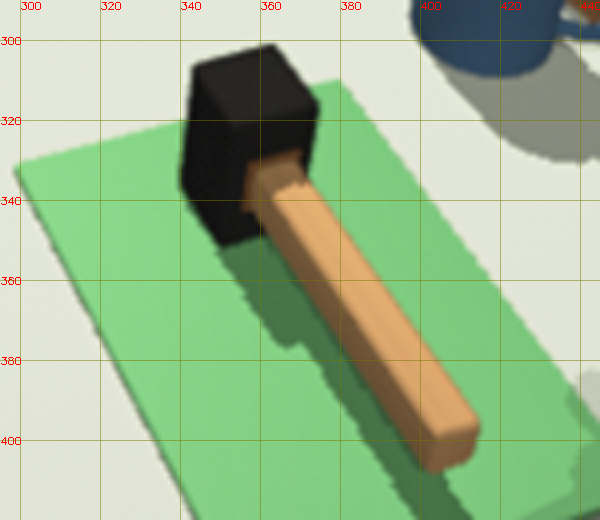

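The side crop shows the mallet head's top corners and the handle end (about 404,399 and 414,396). I'll refine the mallet pose with both views and plan the approach.

```bash
cat >> h.py <<'E'
def plan(wps,n):
    """wps: list of (xyz,yaw) waypoints with rows n each; prints per-row slide(mm) in the tool frame"""
    s=monitor.sense();p=np.array(s['eef_pos']);y=s['tool_rot'][2]
    for (t,ty),k in zip(wps,n):
        d=(np.array(t)-p)/k;dy=((ty-y+np.pi)%(2*np.pi)-np.pi)/k
        for i in range(k):
            c,q=np.cos(y),np.sin(y)
            print([round(1000*v,1) for v in (c*d[0]+q*d[1],q*d[0]-c*d[1],-d[2])],'rz',round(-dy,3));y+=dy
        p=np.array(t)
        print('-')
E
python3 - <<'E'
from h import *
m=lambda x,y,z:ray('d0',295+x/4,290+y/4,z)
H=np.array([m(*p,.086) for p in [(193,66),(275,44),(318,105),(232,125)]]);E=(m(437,437,.059)+m(478,425,.059))/2
print(H.round(4).tolist(),H.mean(0).round(4),E.round(4))
v=H.mean(0)-E;print(np.hypot(*v[:2]),np.arctan2(v[1],v[0]))
plan([((.53,.15,.29),2.1),((.54,-.331,.2),1.461)],[12,14])
E
```

```text
[[0.5141, -0.2617, 0.086], [0.5559, -0.2662, 0.086], [0.5503, -0.3065, 0.086], [0.5092, -0.2999, 0.086]] [ 0.5324 -0.2836  0.086 ] [ 0.5135 -0.4509  0.059 ]
0.16835346099355833 1.4584802334499825
[np.float64(-35.0), np.float64(-26.6), np.float64(1.1)] rz 0.051
[np.float64(-36.3), np.float64(-24.7), np.float64(1.1)] rz 0.051
[np.float64(-37.6), np.float64(-22.8), np.float64(1.1)] rz 0.051
[np.float64(-38.7), np.float64(-20.9), np.float64(1.1)] rz 0.051
[np.float64(-39.7), np.float64(-18.9), np.float64(1.1)] rz 0.051
[np.float64(-40.6), np.float64(-16.8), np.float64(1.1)] rz 0.051
[np.float64(-41.4), np.float64(-14.7), np.float64(1.1)] rz 0.051
[np.float64(-42.1), np.float64(-12.6), np.float64(1.1)] rz 0.051
[np.float64(-42.7), np.float64(-10.4), np.float64(1.1)] rz 0.051
[np.float64(-43.2), np.float64(-8.2), np.float64(1.1)] rz 0.051
[np.float64(-43.6), np.float64(-6.0), np.float64(1.1)] rz 0.051
[np.float64(-43.8), np.float64(-3.7), np.float64(1.1)] rz 0.051
-
[np.float64(-30.0), np.float64(-16.7), np.float64(6.4)] rz 0.046
[np.float64(-30.8), np.float64(-15.3), np.float64(6.4)] rz 0.046
[np.float64(-31.4), np.float64(-13.9), np.float64(6.4)] rz 0.046
[np.float64(-32.0), np.float64(-12.5), np.float64(6.4)] rz 0.046
[np.float64(-32.6), np.float64(-11.0), np.float64(6.4)] rz 0.046
[np.float64(-33.0), np.float64(-9.5), np.float64(6.4)] rz 0.046
[np.float64(-33.4), np.float64(-8.0), np.float64(6.4)] rz 0.046
[np.float64(-33.8), np.float64(-6.5), np.float64(6.4)] rz 0.046
[np.float64(-34.0), np.float64(-4.9), np.float64(6.4)] rz 0.046
[np.float64(-34.2), np.float64(-3.3), np.float64(6.4)] rz 0.046
[np.float64(-34.3), np.float64(-1.8), np.float64(6.4)] rz 0.046
[np.float64(-34.4), np.float64(-0.2), np.float64(6.4)] rz 0.046
[np.float64(-34.3), np.float64(1.4), np.float64(6.4)] rz 0.046
[np.float64(-34.2), np.float64(2.9), np.float64(6.4)] rz 0.046
-
```

```bash
python3 -m creep '[{"slide":[-24,-18,0],"rotation":[0,0,0.05],"hand":85},{"slide":[-35,-25,0],"rotation":[0,0,0.05],"hand":85},{"slide":[-36,-23,0],"rotation":[0,0,0.05],"hand":85},{"slide":[-36,-20,0],"rotation":[0,0,0.05],"hand":85},{"slide":[-37,-18,0],"rotation":[0,0,0.05],"hand":85},{"slide":[-37,-15,0],"rotation":[0,0,0.05],"hand":85},{"slide":[-38,-14,0],"rotation":[0,0,0.05],"hand":85},{"slide":[-39,-12,0],"rotation":[0,0,0.05],"hand":85},{"slide":[-39,-9,0],"rotation":[0,0,0.05],"hand":85},{"slide":[-40,-8,0],"rotation":[0,0,0.05],"hand":85},{"slide":[-40,-6,0],"rotation":[0,0,0.05],"hand":85},{"slide":[-30,-3,0],"rotation":[0,0,0.05],"hand":85}]'
python3 - <<'E'
from h import *
st();plan([((.529,-.333,.2),1.46)],[18])
E
```

```text
time_s: 1.15
eef_pos: [0.5025, 0.1984, 0.304]
tool_rot: [-3.141, 0.001, 2.11]
force: [0.3, 0.3, -0.5]
gripper_width: 0.995
t 1.15 pos [0.5025 0.1984 0.304 ] rpy [-3.1415e+00  1.1000e-03  2.1098e+00] F [ 0.3  0.3 -0.5] g 0.995 q [-0.63  0.38  0.24  1.8  -0.11  0.97  0.19]
[np.float64(-26.1), np.float64(-13.9), np.float64(5.8)] rz 0.036
[np.float64(-26.6), np.float64(-12.9), np.float64(5.8)] rz 0.036
[np.float64(-27.0), np.float64(-12.0), np.float64(5.8)] rz 0.036
[np.float64(-27.4), np.float64(-11.0), np.float64(5.8)] rz 0.036
[np.float64(-27.8), np.float64(-10.0), np.float64(5.8)] rz 0.036
[np.float64(-28.2), np.float64(-9.0), np.float64(5.8)] rz 0.036
[np.float64(-28.5), np.float64(-8.0), np.float64(5.8)] rz 0.036
[np.float64(-28.7), np.float64(-6.9), np.float64(5.8)] rz 0.036
[np.float64(-29.0), np.float64(-5.9), np.float64(5.8)] rz 0.036
[np.float64(-29.2), np.float64(-4.8), np.float64(5.8)] rz 0.036
[np.float64(-29.3), np.float64(-3.8), np.float64(5.8)] rz 0.036
[np.float64(-29.4), np.float64(-2.7), np.float64(5.8)] rz 0.036
[np.float64(-29.5), np.float64(-1.7), np.float64(5.8)] rz 0.036
[np.float64(-29.6), np.float64(-0.6), np.float64(5.8)] rz 0.036
[np.float64(-29.6), np.float64(0.5), np.float64(5.8)] rz 0.036
[np.float64(-29.5), np.float64(1.5), np.float64(5.8)] rz 0.036
[np.float64(-29.4), np.float64(2.6), np.float64(5.8)] rz 0.036
[np.float64(-29.3), np.float64(3.7), np.float64(5.8)] rz 0.036
-
```

```bash
python3 -m creep '[{"slide":[-26,-14,0],"rotation":[0,0,0.036],"hand":85},{"slide":[-27,-13,0],"rotation":[0,0,0.036],"hand":85},{"slide":[-27,-12,0],"rotation":[0,0,0.036],"hand":85},{"slide":[-27,-11,0],"rotation":[0,0,0.036],"hand":85},{"slide":[-28,-10,0],"rotation":[0,0,0.036],"hand":85},{"slide":[-28,-9,0],"rotation":[0,0,0.036],"hand":85},{"slide":[-28,-8,0],"rotation":[0,0,0.036],"hand":85},{"slide":[-29,-7,5],"rotation":[0,0,0.036],"hand":85},{"slide":[-29,-6,10],"rotation":[0,0,0.036],"hand":85},{"slide":[-29,-5,10],"rotation":[0,0,0.036],"hand":85},{"slide":[-29,-4,10],"rotation":[0,0,0.036],"hand":85},{"slide":[-29,-3,10],"rotation":[0,0,0.036],"hand":85}]' >/dev/null
python3 -m creep '[{"slide":[-29,-2,10],"rotation":[0,0,0.036],"hand":85},{"slide":[-29,-1,10],"rotation":[0,0,0.036],"hand":85},{"slide":[-29,0,10],"rotation":[0,0,0.036],"hand":85},{"slide":[-29,1,10],"rotation":[0,0,0.036],"hand":85},{"slide":[-26,2,10],"rotation":[0,0,0.036],"hand":85},{"slide":[-15,3,5],"rotation":[0,0,0.036],"hand":85},{"slide":[0,0,0],"rotation":[0,0,0],"hand":85},{"slide":[0,0,0],"rotation":[0,0,0],"hand":85}]' >/dev/null
python3 - <<'E'
from h import *
st();snap('wrist','w1')
plan([((.529,-.333,.2),1.46)],[1])
for p in [(.535,-.281,.086),(.529,-.333,.059),(.516,-.450,.059)]:print(proj('w1',p))
E
```

```text
t 2.82 pos [ 0.5273 -0.3085  0.2034] rpy [-3.1405e+00 -5.0000e-04  1.4658e+00] F [-0.1  0.9 -0.5] g 0.997 q [ 0.2   0.62  0.41  1.75 -0.31  0.84  0.65]
[np.float64(-25.3), np.float64(4.0), np.float64(3.8)] rz 0.008
-
[288.52668503 187.50035074]
[286.40830288 257.42592195]
[284.7958704  405.82181054]
```

View pics/w1.png

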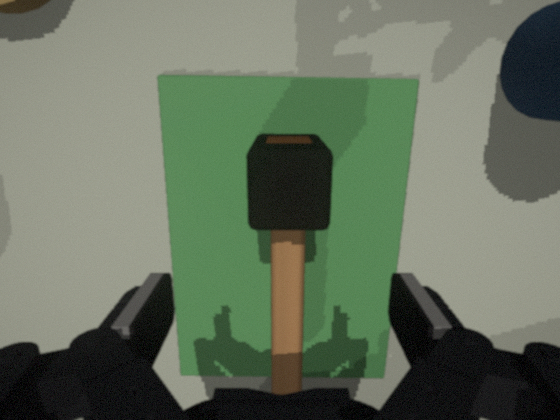

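The wrist picture shows the head's top centred near (289,188) and the handle along u≈288. Prediction gave (288.5,187.5), so the pose is confirmed. Next I grasp.

```bash
python3 -m creep '[{"slide":[-13,2,5],"rotation":[0,0,0.006],"hand":85},{"slide":[-12,2,12],"rotation":[0,0,0],"hand":85},{"slide":[0,0,15],"rotation":[0,0,0],"hand":85},{"slide":[0,0,15],"rotation":[0,0,0],"hand":85},{"slide":[0,0,15],"rotation":[0,0,0],"hand":85},{"slide":[0,0,15],"rotation":[0,0,0],"hand":85},{"slide":[0,0,12],"rotation":[0,0,0],"hand":85},{"slide":[0,0,9],"rotation":[0,0,0],"hand":85},{"slide":[0,0,5],"rotation":[0,0,0],"hand":85},{"slide":[0,0,0],"rotation":[0,0,0],"hand":50},{"slide":[0,0,0],"rotation":[0,0,0],"hand":30},{"slide":[0,0,0],"rotation":[0,0,0],"hand":10}]'
python3 -m creep '[{"slide":[0,0,0],"rotation":[0,0,0],"hand":0},{"slide":[0,0,0],"rotation":[0,0,0],"hand":0},{"slide":[0,0,0],"rotation":[0,0,0],"hand":0},{"slide":[0,0,0],"rotation":[0,0,0],"hand":0},{"slide":[0,0,0],"rotation":[0,0,0],"hand":0},{"slide":[0,0,0],"rotation":[0,0,0],"hand":0}]'
```

```text
time_s: 3.87
eef_pos: [0.529, -0.334, 0.1016]
tool_rot: [3.141, 0.001, 1.461]
force: [0.7, 0.5, -0.2]
gripper_width: 0.601
time_s: 4.37
eef_pos: [0.529, -0.3339, 0.1016]
tool_rot: [3.141, 0.0, 1.461]
force: [-1.2, -0.0, 6.0]
gripper_width: 0.25
```

```bash
python3 -m creep '[{"slide":[0,0,-4],"rotation":[0,0,0],"hand":0},{"slide":[0,0,-8],"rotation":[0,0,0],"hand":0},{"slide":[0,0,-12],"rotation":[0,0,0],"hand":0},{"slide":[0,0,-15],"rotation":[0,0,0],"hand":0},{"slide":[0,0,-15],"rotation":[0,0,0],"hand":0},{"slide":[0,0,-15],"rotation":[0,0,0],"hand":0},{"slide":[0,0,-15],"rotation":[0,0,0],"hand":0},{"slide":[0,0,-12],"rotation":[0,0,0],"hand":0},{"slide":[0,0,-8],"rotation":[0,0,0],"hand":0},{"slide":[0,0,0],"rotation":[0,0,0],"hand":0},{"slide":[0,0,0],"rotation":[0,0,0],"hand":0}]'
python3 - <<'E'
from h import *
plan([((.573,-.111,.206),1.461)],[12])
E
```

```text
time_s: 5.28
eef_pos: [0.5288, -0.3336, 0.2051]
tool_rot: [3.141, 0.0, 1.461]
force: [-0.2, -0.3, -2.7]
gripper_width: 0.245
[np.float64(18.8), np.float64(1.6), np.float64(-0.1)] rz -0.0
[np.float64(18.8), np.float64(1.6), np.float64(-0.1)] rz -0.0
[np.float64(18.8), np.float64(1.6), np.float64(-0.1)] rz -0.0
[np.float64(18.8), np.float64(1.6), np.float64(-0.1)] rz -0.0
[np.float64(18.8), np.float64(1.6), np.float64(-0.1)] rz -0.0
[np.float64(18.8), np.float64(1.6), np.float64(-0.1)] rz -0.0
[np.float64(18.8), np.float64(1.6), np.float64(-0.1)] rz -0.0
[np.float64(18.8), np.float64(1.6), np.float64(-0.1)] rz -0.0
[np.float64(18.8), np.float64(1.6), np.float64(-0.1)] rz -0.0
[np.float64(18.8), np.float64(1.6), np.float64(-0.1)] rz -0.0
[np.float64(18.8), np.float64(1.6), np.float64(-0.1)] rz -0.0
[np.float64(18.8), np.float64(1.6), np.float64(-0.1)] rz -0.0
-
```

```bash
python3 -m creep '[{"slide":[8,1,0],"rotation":[0,0,0],"hand":0},{"slide":[16,1,0],"rotation":[0,0,0],"hand":0},{"slide":[24,2,0],"rotation":[0,0,0],"hand":0},{"slide":[28,2,0],"rotation":[0,0,0],"hand":0},{"slide":[28,2,0],"rotation":[0,0,0],"hand":0},{"slide":[28,2,0],"rotation":[0,0,0],"hand":0},{"slide":[28,3,0],"rotation":[0,0,0],"hand":0},{"slide":[26,2,0],"rotation":[0,0,0],"hand":0},{"slide":[20,2,0],"rotation":[0,0,0],"hand":0},{"slide":[14,2,0],"rotation":[0,0,0],"hand":0},{"slide":[6,0,0],"rotation":[0,0,0],"hand":0},{"slide":[0,0,0],"rotation":[0,0,0],"hand":0}]'
python3 - <<'E'
from h import *
st();a=snap('scene','s2');b=snap('side','d2')
c=lambda i,x,y,w,h:cv2.resize(i[y:y+h,x:x+w],None,fx=4,fy=4,interpolation=cv2.INTER_CUBIC)
cv2.imwrite('pics/c2.png',np.hstack([c(a,205,160,100,110),c(b,275,170,100,110)]))
E
```

```text
time_s: 6.28
eef_pos: [0.5725, -0.1096, 0.2043]
tool_rot: [-3.141, -0.0, 1.463]
force: [-0.1, 0.3, -3.2]
gripper_width: 0.245
t 6.28 pos [ 0.5725 -0.1096  0.2043] rpy [-3.1405e+00 -3.0000e-04  1.4631e+00] F [-0.1  0.3 -3.2] g 0.245 q [-0.17  0.59  0.44  1.82 -0.33  0.81  0.33]
```

View pics/c2.png

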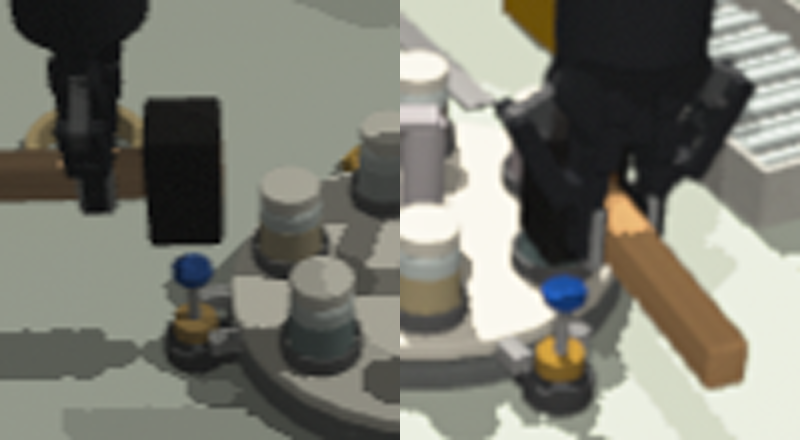

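The crop shows the mallet level with its head directly above the blue pin. Now I press down.

```bash
python3 -m creep '[{"slide":[0,0,6],"rotation":[0,0,0],"hand":0},{"slide":[0,0,8],"rotation":[0,0,0],"hand":0},{"slide":[0,0,8],"rotation":[0,0,0],"hand":0},{"slide":[0,0,6],"rotation":[0,0,0],"hand":0},{"slide":[0,0,5],"rotation":[0,0,0],"hand":0},{"slide":[0,0,4],"rotation":[0,0,0],"hand":0},{"slide":[0,0,3],"rotation":[0,0,0],"hand":0},{"slide":[0,0,3],"rotation":[0,0,0],"hand":0},{"slide":[0,0,3],"rotation":[0,0,0],"hand":0},{"slide":[0,0,2],"rotation":[0,0,0],"hand":0}]'
python3 -m creep '[{"slide":[0,0,2],"rotation":[0,0,0],"hand":0},{"slide":[0,0,0],"rotation":[0,0,0],"hand":0}]'
python3 -m creep '[{"slide":[0,0,2],"rotation":[0,0,0],"hand":0},{"slide":[0,0,0],"rotation":[0,0,0],"hand":0}]'
```

```text
time_s: 7.22
eef_pos: [0.5725, -0.1113, 0.1568]
tool_rot: [3.141, 0.0, 1.461]
force: [-2.3, -2.2, 2.1]
gripper_width: 0.245
time_s: 7.38
eef_pos: [0.5725, -0.1112, 0.1547]
tool_rot: [3.142, 0.0, 1.461]
force: [0.2, 0.7, -2.9]
gripper_width: 0.248
time_s: 7.55
eef_pos: [0.5726, -0.1112, 0.1528]
tool_rot: [3.141, 0.0, 1.461]
force: [-1.4, -0.7, -0.6]
gripper_width: 0.249
```

```bash
for i in 1; do python3 -m creep '[{"slide":[0,0,1.5],"rotation":[0,0,0],"hand":0},{"slide":[0,0,0],"rotation":[0,0,0],"hand":0}]'; done
python3 -m creep '[{"slide":[0,0,1.5],"rotation":[0,0,0],"hand":0},{"slide":[0,0,0],"rotation":[0,0,0],"hand":0}]'
python3 - <<'E'
from h import *
st();print(monitor.sense()['wrist_torque']);a=snap('scene','s3');b=snap('side','d3')
c=lambda i,x,y,w,h:cv2.resize(i[y:y+h,x:x+w],None,fx=4,fy=4,interpolation=cv2.INTER_CUBIC)
cv2.imwrite('pics/c3.png',np.hstack([c(a,205,160,100,110),c(b,275,170,100,110)]))
E
```

```text
time_s: 7.72
eef_pos: [0.5727, -0.1116, 0.1522]
tool_rot: [3.14, -0.0, 1.46]
force: [-3.9, -1.3, 10.2]
gripper_width: 0.251
time_s: 7.88
eef_pos: [0.5727, -0.1122, 0.1511]
tool_rot: [3.14, 0.001, 1.46]
force: [-4.2, -3.5, 13.2]
gripper_width: 0.249
t 7.88 pos [ 0.5727 -0.1122  0.1511] rpy [3.1399e+00 6.0000e-04 1.4600e+00] F [-4.2 -3.5 13.2] g 0.249 q [-0.13  0.65  0.39  1.87 -0.37  0.69  0.36]
[-0.01255988  0.90415691  0.15568048]
```

View pics/c3.png

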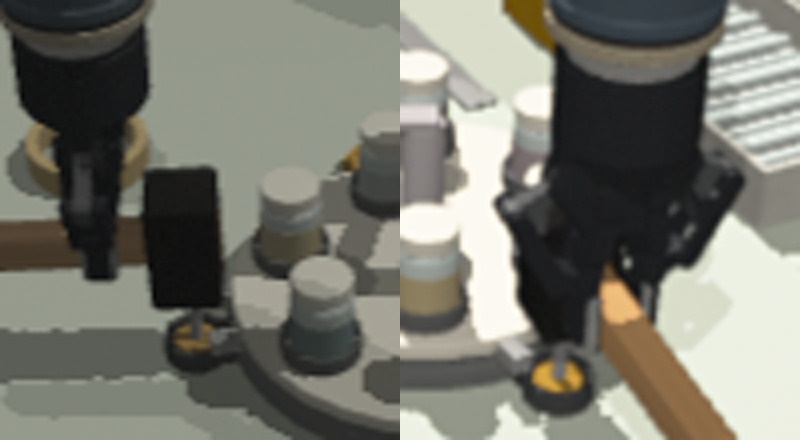

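The head is on the pin with about 16 N net and motion has stopped at the expected height, so the pin is at its bottom. I'll lift, check it and return the mallet.

```bash
python3 -m creep '[{"slide":[0,0,-4],"rotation":[0,0,0],"hand":0},{"slide":[0,0,-8],"rotation":[0,0,0],"hand":0},{"slide":[0,0,-10],"rotation":[0,0,0],"hand":0},{"slide":[0,0,-10],"rotation":[0,0,0],"hand":0},{"slide":[0,0,-10],"rotation":[0,0,0],"hand":0},{"slide":[0,0,-8],"rotation":[0,0,0],"hand":0},{"slide":[-8,0,-4],"rotation":[0,0,0],"hand":0},{"slide":[-16,-1,0],"rotation":[0,0,0],"hand":0},{"slide":[-22,-2,0],"rotation":[0,0,0],"hand":0},{"slide":[-26,-2,0],"rotation":[0,0,0],"hand":0},{"slide":[-26,-2,0],"rotation":[0,0,0],"hand":0},{"slide":[-26,-2,0],"rotation":[0,0,0],"hand":0}]'
python3 -m creep '[{"slide":[-26,-2,0],"rotation":[0,0,0],"hand":0},{"slide":[-24,-2,0],"rotation":[0,0,0],"hand":0},{"slide":[-18,-2,0],"rotation":[0,0,0],"hand":0},{"slide":[-12,-2,0],"rotation":[0,0,0],"hand":0},{"slide":[-7,0,0],"rotation":[0,0,0],"hand":0},{"slide":[0,0,0],"rotation":[0,0,0],"hand":0}]'
python3 - <<'E'
from h import *
st();a=snap('scene','s4');b=snap('side','d4')
c=lambda i,x,y,w,h:cv2.resize(i[y:y+h,x:x+w],None,fx=4,fy=4,interpolation=cv2.INTER_CUBIC)
o=np.hstack([c(a,225,195,60,75),c(b,285,215,60,75)])
o=np.vstack([o,np.hstack([cv2.resize(a[150:262,70:205],(480,400))[:300],])]) if 0 else o
m=cv2.resize(a[160:260,80:200],(360,300))
cv2.imwrite('pics/c4.png',np.hstack([o[:300],m]))
plan([((.529,-.334,.115),1.461)],[1])
E
```

```text
time_s: 8.98
eef_pos: [0.5493, -0.2351, 0.2041]
tool_rot: [3.142, 0.0, 1.461]
force: [-0.1, -0.4, -2.1]
gripper_width: 0.247
time_s: 9.48
eef_pos: [0.5317, -0.3206, 0.204]
tool_rot: [-3.142, 0.001, 1.459]
force: [0.1, 1.1, -2.8]
gripper_width: 0.247
t 9.48 pos [ 0.5317 -0.3206  0.204 ] rpy [-3.1415e+00  7.0000e-04  1.4588e+00] F [ 0.1  1.1 -2.8] g 0.247 q [ 0.22  0.63  0.41  1.72 -0.32  0.86  0.65]
[np.float64(-16.3), np.float64(-2.0), np.float64(88.8)] rz 0.001
-
```

View pics/c4.png

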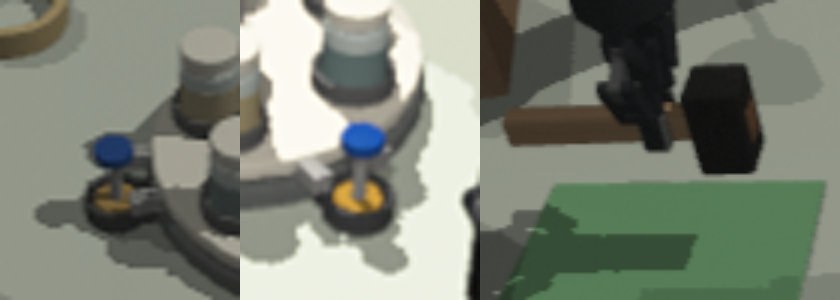

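```bash
python3 - <<'E'
from h import *
for f,w in(('s4','253.2,231 (was 226.6)'),('d4','315.5,248 (was 242.2)')):
  print(f,w,[(z,proj(f,(.5793,-.0577,z)).round(1)) for z in(.075,.063,.057)])
E
python3 -m creep '[{"slide":[-8,-1,5],"rotation":[0,0,0],"hand":0},{"slide":[-8,-1,10],"rotation":[0,0,0],"hand":0},{"slide":[0,0,12],"rotation":[0,0,0],"hand":0},{"slide":[0,0,14],"rotation":[0,0,0],"hand":0},{"slide":[0,0,14],"rotation":[0,0,0],"hand":0},{"slide":[0,0,14],"rotation":[0,0,0],"hand":0},{"slide":[0,0,11],"rotation":[0,0,0],"hand":0},{"slide":[0,0,8],"rotation":[0,0,0],"hand":0},{"slide":[0,0,6],"rotation":[0,0,0],"hand":0},{"slide":[0,0,3],"rotation":[0,0,0],"hand":0},{"slide":[0,0,0],"rotation":[0,0,0],"hand":0}]'
```

```text
s4 253.2,231 (was 226.6) [(0.075, array([253.1, 225.9])), (0.063, array([253.3, 229.5])), (0.057, array([253.4, 231.3]))]
d4 315.5,248 (was 242.2) [(0.075, array([316.5, 242.2])), (0.063, array([316.2, 246.6])), (0.057, array([316.1, 248.7]))]
time_s: 10.5
eef_pos: [0.5285, -0.3347, 0.1063]
tool_rot: [-3.141, -0.0, 1.461]
force: [0.1, -0.0, -2.3]
gripper_width: 0.249
```

The pin's image height matches 57 mm, so it is fully down. I'll lower the mallet the last few millimetres.

```bash
python3 -m creep '[{"slide":[0,0,2],"rotation":[0,0,0],"hand":0},{"slide":[0,0,1.5],"rotation":[0,0,0],"hand":0},{"slide":[0,0,0],"rotation":[0,0,0],"hand":0}]'
python3 -m creep '[{"slide":[0,0,1],"rotation":[0,0,0],"hand":0},{"slide":[0,0,0],"rotation":[0,0,0],"hand":0}]'
```

```text
time_s: 10.75
eef_pos: [0.5288, -0.3348, 0.1036]
tool_rot: [3.141, 0.0, 1.461]
force: [0.1, 0.7, -2.7]
gripper_width: 0.251
time_s: 10.92
eef_pos: [0.5287, -0.3347, 0.1026]
tool_rot: [3.141, 0.0, 1.461]
force: [-0.2, 0.2, -2.1]
gripper_width: 0.248
```

```bash
python3 -m creep '[{"slide":[0,0,1],"rotation":[0,0,0],"hand":0},{"slide":[0,0,0],"rotation":[0,0,0],"hand":0}]'
python3 -m creep '[{"slide":[0,0,0.7],"rotation":[0,0,0],"hand":0},{"slide":[0,0,0],"rotation":[0,0,0],"hand":0}]'
```

```text
time_s: 11.08
eef_pos: [0.5287, -0.3347, 0.1014]
tool_rot: [3.142, 0.0, 1.461]
force: [-0.1, -0.9, -3.6]
gripper_width: 0.246
time_s: 11.25
eef_pos: [0.5287, -0.3348, 0.101]
tool_rot: [3.141, 0.0, 1.461]
force: [-0.7, 0.3, 2.0]
gripper_width: 0.248
```

```bash
python3 -m creep '[{"slide":[0,0,0],"rotation":[0,0,0],"hand":26},{"slide":[0,0,0],"rotation":[0,0,0],"hand":32},{"slide":[0,0,0],"rotation":[0,0,0],"hand":45},{"slide":[0,0,0],"rotation":[0,0,0],"hand":60},{"slide":[0,0,0],"rotation":[0,0,0],"hand":70},{"slide":[0,0,0],"rotation":[0,0,0],"hand":70},{"slide":[0,0,0],"rotation":[0,0,0],"hand":70},{"slide":[0,0,-5],"rotation":[0,0,0],"hand":70},{"slide":[0,0,-10],"rotation":[0,0,0],"hand":70},{"slide":[0,0,-15],"rotation":[0,0,0],"hand":70},{"slide":[0,0,-20],"rotation":[0,0,0],"hand":70},{"slide":[0,0,-25],"rotation":[0,0,0],"hand":70}]'
python3 -m creep '[{"slide":[0,0,-30],"rotation":[0,0,0],"hand":70},{"slide":[0,0,-30],"rotation":[0,0,0],"hand":70},{"slide":[0,0,-20],"rotation":[0,0,0],"hand":70},{"slide":[0,0,0],"rotation":[0,0,0],"hand":70}]'
python3 - <<'E'
from h import *
st();a=snap('scene','s5');b=snap('side','d5')
cv2.imwrite('pics/c5.png',np.hstack([cv2.resize(a[200:280,75:195],(480,320)),cv2.resize(b[290:370,330:410],(320,320))]))
plan([((.498,.1228,.26),2.0)],[1])
E
```

```text
time_s: 12.25
eef_pos: [0.5281, -0.3345, 0.1764]
tool_rot: [-3.14, -0.001, 1.461]
force: [0.3, 0.6, 0.0]
gripper_width: 0.82
time_s: 12.58
eef_pos: [0.5297, -0.3362, 0.2615]
tool_rot: [3.134, 0.003, 1.46]
force: [-0.4, -1.0, -0.1]
gripper_width: 0.817
t 12.58 pos [ 0.5297 -0.3362  0.2615] rpy [3.1343 0.0033 1.4603] F [-0.4 -1.  -0.1] g 0.817 q [ 0.22  0.58  0.44  1.64 -0.29  0.98  0.65]
[np.float64(451.5), np.float64(-80.8), np.float64(-2.7)] rz -0.539
-
```

View pics/c5.png

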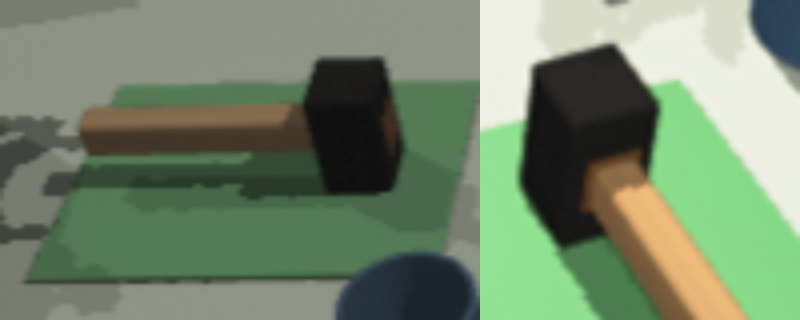

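The pictures show the mallet standing squarely on its pad with the handle level. Next is the crank.

```bash
python3 - <<'E'
from h import *
plan([((.498,.1226,.265),1.75)],[18])
E
```

```text
[np.float64(25.1), np.float64(-4.5), np.float64(-0.4)] rz -0.016
[np.float64(25.1), np.float64(-4.1), np.float64(-0.4)] rz -0.016
[np.float64(25.2), np.float64(-3.7), np.float64(-0.4)] rz -0.016
[np.float64(25.3), np.float64(-3.3), np.float64(-0.4)] rz -0.016
[np.float64(25.3), np.float64(-2.9), np.float64(-0.4)] rz -0.016
[np.float64(25.4), np.float64(-2.5), np.float64(-0.4)] rz -0.016
[np.float64(25.4), np.float64(-2.1), np.float64(-0.4)] rz -0.016
[np.float64(25.4), np.float64(-1.6), np.float64(-0.4)] rz -0.016
[np.float64(25.4), np.float64(-1.2), np.float64(-0.4)] rz -0.016
[np.float64(25.5), np.float64(-0.8), np.float64(-0.4)] rz -0.016
[np.float64(25.5), np.float64(-0.4), np.float64(-0.4)] rz -0.016
[np.float64(25.5), np.float64(-0.0), np.float64(-0.4)] rz -0.016
[np.float64(25.5), np.float64(0.4), np.float64(-0.4)] rz -0.016
[np.float64(25.5), np.float64(0.8), np.float64(-0.4)] rz -0.016
[np.float64(25.4), np.float64(1.2), np.float64(-0.4)] rz -0.016
[np.float64(25.4), np.float64(1.6), np.float64(-0.4)] rz -0.016
[np.float64(25.4), np.float64(2.0), np.float64(-0.4)] rz -0.016
[np.float64(25.4), np.float64(2.4), np.float64(-0.4)] rz -0.016
-
```

```bash
python3 -m creep '[{"slide":[12,-2,0],"rotation":[0,0,-0.016],"hand":70},{"slide":[24,-4,0],"rotation":[0,0,-0.016],"hand":70},{"slide":[26,-4,0],"rotation":[0,0,-0.016],"hand":70},{"slide":[26,-4,0],"rotation":[0,0,-0.016],"hand":70},{"slide":[26,-3,0],"rotation":[0,0,-0.016],"hand":70},{"slide":[26,-3,0],"rotation":[0,0,-0.016],"hand":70},{"slide":[26,-2,0],"rotation":[0,0,-0.016],"hand":70},{"slide":[26,-2,0],"rotation":[0,0,-0.016],"hand":70},{"slide":[26,-2,0],"rotation":[0,0,-0.016],"hand":70},{"slide":[26,-1,0],"rotation":[0,0,-0.016],"hand":70},{"slide":[26,-1,0],"rotation":[0,0,-0.016],"hand":70},{"slide":[26,-1,0],"rotation":[0,0,-0.016],"hand":70}]' >/dev/null
python3 -m creep '[{"slide":[26,0,0],"rotation":[0,0,-0.016],"hand":70},{"slide":[26,0,0],"rotation":[0,0,-0.016],"hand":70},{"slide":[26,1,0],"rotation":[0,0,-0.016],"hand":70},{"slide":[26,1,0],"rotation":[0,0,-0.016],"hand":70},{"slide":[24,2,0],"rotation":[0,0,-0.016],"hand":70},{"slide":[16,2,0],"rotation":[0,0,-0.016],"hand":70},{"slide":[8,1,0],"rotation":[0,0,0],"hand":70},{"slide":[0,0,0],"rotation":[0,0,0],"hand":70},{"slide":[0,0,0],"rotation":[0,0,0],"hand":70}]'
python3 - <<'E'
from h import *
st();snap('wrist','w6')
print(proj('w6',(.4980,.1226,.153)),proj('w6',(.567,.0917,.11)))
plan([((.4982,.1228,.190),1.75)],[1])
E
```

```text
time_s: 14.43
eef_pos: [0.4927, 0.1135, 0.2552]
tool_rot: [-3.14, 0.001, 1.749]
force: [-0.4, -1.1, -0.1]
gripper_width: 0.818
t 14.43 pos [0.4927 0.1135 0.2552] rpy [-3.1403e+00  6.0000e-04  1.7490e+00] F [-0.4 -1.1 -0.1] g 0.818 q [-0.58  0.4   0.37  1.95 -0.2   0.82  0.07]
[293.049259  233.6583069] [387.65198327 271.26099422]
[np.float64(8.9), np.float64(7.0), np.float64(65.4)] rz -0.002
-
```

View pics/w6.png

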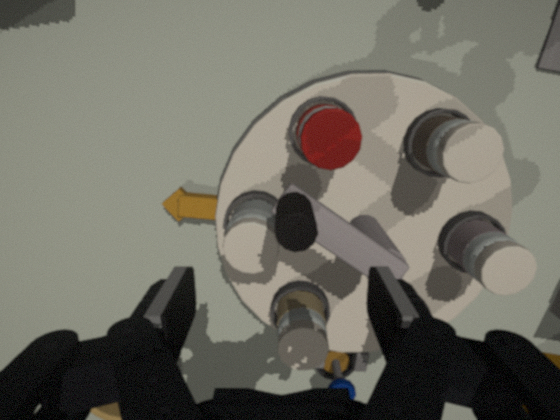

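The wrist picture shows the grip top near (296,231), the red lid at (331,138) and the pointer at (190,205). That is within about 1 mm of prediction. Now I descend and grip.

```bash
python3 -c "
from h import *
print(ray('w6',296,231,.153))"
python3 -m creep '[{"slide":[5,4,0],"rotation":[0,0,0],"hand":70},{"slide":[4.5,3.5,5],"rotation":[0,0,0],"hand":70},{"slide":[0,0,10],"rotation":[0,0,0],"hand":70},{"slide":[0,0,12],"rotation":[0,0,0],"hand":70},{"slide":[0,0,12],"rotation":[0,0,0],"hand":70},{"slide":[0,0,12],"rotation":[0,0,0],"hand":70},{"slide":[0,0,9],"rotation":[0,0,0],"hand":70},{"slide":[0,0,5],"rotation":[0,0,0],"hand":70},{"slide":[0,0,0],"rotation":[0,0,0],"hand":70},{"slide":[0,0,0],"rotation":[0,0,0],"hand":50},{"slide":[0,0,0],"rotation":[0,0,0],"hand":40},{"slide":[0,0,0],"rotation":[0,0,0],"hand":30}]'
python3 -m creep '[{"slide":[0,0,0],"rotation":[0,0,0],"hand":26},{"slide":[0,0,0],"rotation":[0,0,0],"hand":22},{"slide":[0,0,0],"rotation":[0,0,0],"hand":18},{"slide":[0,0,0],"rotation":[0,0,0],"hand":0},{"slide":[0,0,0],"rotation":[0,0,0],"hand":0},{"slide":[0,0,0],"rotation":[0,0,0],"hand":0}]'
```

```text
[0.49917706 0.12424838 0.153     ]
time_s: 15.48
eef_pos: [0.4993, 0.1246, 0.1912]
tool_rot: [3.141, -0.0, 1.749]
force: [-0.2, -0.6, 0.2]
gripper_width: 0.402
time_s: 15.98
eef_pos: [0.4991, 0.1248, 0.1912]
tool_rot: [3.141, -0.0, 1.749]
force: [-1.8, 0.3, 6.0]
gripper_width: 0.241
```

```bash
python3 - <<'E'
from h import *
s=monitor.sense();p=np.array(s['eef_pos']);C=np.array([.567,.0917]);v=p[:2]-C;print(np.hypot(*v))
w=[]
for a in np.linspace(0,np.pi/3,13)[1:]:
  R2=np.array([[np.cos(a),-np.sin(a)],[np.sin(a),np.cos(a)]]);w.append(((*(C+R2@v),p[2]),s['tool_rot'][2]))
plan(w,[1]*12);print(w[-1])
E
```

```text
0.07553384183689978
[np.float64(-5.5), np.float64(-3.7), np.float64(-0.0)] rz -0.0
-
[np.float64(-5.8), np.float64(-3.2), np.float64(-0.0)] rz -0.0
-
[np.float64(-6.0), np.float64(-2.6), np.float64(-0.0)] rz -0.0
-
[np.float64(-6.2), np.float64(-2.1), np.float64(-0.0)] rz -0.0
-
[np.float64(-6.4), np.float64(-1.6), np.float64(-0.0)] rz -0.0
-
[np.float64(-6.5), np.float64(-1.0), np.float64(-0.0)] rz -0.0
-
[np.float64(-6.6), np.float64(-0.4), np.float64(-0.0)] rz -0.0
-
[np.float64(-6.6), np.float64(0.2), np.float64(-0.0)] rz -0.0
-
[np.float64(-6.5), np.float64(0.7), np.float64(-0.0)] rz -0.0
-
[np.float64(-6.5), np.float64(1.3), np.float64(-0.0)] rz -0.0
-
[np.float64(-6.3), np.float64(1.9), np.float64(-0.0)] rz -0.0
-
[np.float64(-6.1), np.float64(2.4), np.float64(-0.0)] rz -0.0
-
((np.float64(0.5044085426014746), np.float64(0.0494191447180834), np.float64(0.19120142545622304)), np.float64(1.7489205929032188))
```

First half at half speed, checking the force.

```bash
python3 -m creep '[{"slide":[-2.7,-1.9,0],"rotation":[0,0,0],"hand":0},{"slide":[-2.8,-1.8,0],"rotation":[0,0,0],"hand":0},{"slide":[-2.9,-1.6,0],"rotation":[0,0,0],"hand":0},{"slide":[-2.9,-1.6,0],"rotation":[0,0,0],"hand":0},{"slide":[-3,-1.3,0],"rotation":[0,0,0],"hand":0},{"slide":[-3,-1.3,0],"rotation":[0,0,0],"hand":0}]'
python3 -m creep '[{"slide":[-3.1,-1.1,0],"rotation":[0,0,0],"hand":0},{"slide":[-3.1,-1,0],"rotation":[0,0,0],"hand":0},{"slide":[-3.2,-0.8,0],"rotation":[0,0,0],"hand":0},{"slide":[-3.2,-0.8,0],"rotation":[0,0,0],"hand":0},{"slide":[-3.2,-0.5,0],"rotation":[0,0,0],"hand":0},{"slide":[-3.3,-0.5,0],"rotation":[0,0,0],"hand":0}]'
```

```text
time_s: 16.48
eef_pos: [0.4927, 0.1061, 0.1912]
tool_rot: [3.141, -0.001, 1.749]
force: [-1.3, 1.5, 6.1]
gripper_width: 0.241
time_s: 16.98
eef_pos: [0.4915, 0.0864, 0.1912]
tool_rot: [3.141, -0.001, 1.749]
force: [-2.1, 0.8, 6.5]
gripper_width: 0.237
```

```bash
python3 -m creep '[{"slide":[-3.3,-0.2,0],"rotation":[0,0,0],"hand":0},{"slide":[-3.3,-0.2,0],"rotation":[0,0,0],"hand":0},{"slide":[-3.3,0.1,0],"rotation":[0,0,0],"hand":0},{"slide":[-3.3,0.1,0],"rotation":[0,0,0],"hand":0},{"slide":[-3.3,0.3,0],"rotation":[0,0,0],"hand":0},{"slide":[-3.2,0.4,0],"rotation":[0,0,0],"hand":0}]'
python3 -m creep '[{"slide":[-3.3,0.6,0],"rotation":[0,0,0],"hand":0},{"slide":[-3.2,0.7,0],"rotation":[0,0,0],"hand":0},{"slide":[-3.2,0.9,0],"rotation":[0,0,0],"hand":0},{"slide":[-3.1,1,0],"rotation":[0,0,0],"hand":0},{"slide":[-3.1,1.2,0],"rotation":[0,0,0],"hand":0},{"slide":[-3,1.2,0],"rotation":[0,0,0],"hand":0}]'
python3 -m creep '[{"slide":[0,0,0],"rotation":[0,0,0],"hand":0},{"slide":[0,0,0],"rotation":[0,0,0],"hand":0},{"slide":[0,0,0],"rotation":[0,0,0],"hand":0}]'
python3 - <<'E'
from h import *
st();a=snap('scene','s7');b=snap('side','d7');snap('wrist','w7')
c=lambda i,x,y,w,h,k:cv2.resize(i[y:y+h,x:x+w],None,fx=k,fy=k,interpolation=cv2.INTER_CUBIC)
cv2.imwrite('pics/c7.png',np.hstack([c(a,240,170,130,110,3),c(b,205,170,135,110,3)]))
E
```

```text
time_s: 17.48
eef_pos: [0.4954, 0.067, 0.1912]
tool_rot: [3.141, -0.0, 1.749]
force: [-2.1, 1.0, 6.5]
gripper_width: 0.241
time_s: 17.98
eef_pos: [0.5042, 0.0493, 0.1912]
tool_rot: [3.141, -0.0, 1.749]
force: [-2.8, 1.0, 6.8]
gripper_width: 0.238
time_s: 18.23
eef_pos: [0.5043, 0.0492, 0.1912]
tool_rot: [3.141, -0.0, 1.749]
force: [-2.8, 0.0, 7.7]
gripper_width: 0.238
t 18.23 pos [0.5043 0.0492 0.1912] rpy [ 3.1411e+00 -1.0000e-04  1.7485e+00] F [-2.8  0.   7.7] g 0.238 q [-0.41  0.49  0.32  2.02 -0.24  0.66  0.24]
```

The picture limit is reached, so I'll check numerically with image code instead.

```bash
python3 - <<'E'
from h import *
def red(f):
    i=cv2.imread(f'pics/{f}.png').astype(int);b,g,r_=i[...,0],i[...,1],i[...,2]
    m=((r_>90)&(r_>2.5*g)&(r_>2.5*b)).astype(np.uint8)
    n,l,s,c=cv2.connectedComponentsWithStats(m)
    return [(s[k].tolist(),c[k].round(1).tolist()) for k in range(1,n) if s[k,4]>12]
F=(.4773,.0844,.092)
for f in('s0','d0','w6','s7','d7','w7'):
    print(f,red(f),'front lid expected',proj(f,F).round(1),'red start lid',proj(f,(.5146,.1660,.092)).round(1))
A,B=cv2.imread('pics/s0.png'),cv2.imread('pics/s7.png');A2,B2=cv2.imread('pics/d0.png'),cv2.imread('pics/d7.png')
for X,Y,pts in((A,B,[(277,206),(285,229),(322,237),(347,219),(302,191)]),(A2,B2,[(248,214),(281,225),(314,215),(311,196),(280,187)])):
  for u,v in pts:
    t=cv2.resize(X[v-7:v+9,u-9:u+10],None,fx=6,fy=6,interpolation=cv2.INTER_CUBIC);q=cv2.resize(Y[v-15:v+17,u-17:u+18],None,fx=6,fy=6,interpolation=cv2.INTER_CUBIC)
    _,sc,_,l=cv2.minMaxLoc(cv2.matchTemplate(q,t,cv2.TM_CCOEFF_NORMED));print((u,v),'shift px',round(l[0]/6-8,2),round(l[1]/6-8,2),round(sc,2))
E
```

```text
s0 [([329, 194, 13, 8, 82], [335.2, 197.7])] front lid expected [302.5 191.1] red start lid [335.6 196.9]
d0 [([270, 77, 6, 7, 28], [272.3, 80.1]), ([242, 193, 3, 8, 20], [243.0, 196.2]), ([248, 207, 8, 5, 16], [252.9, 209.0])] front lid expected [247.9 214.9] red start lid [248.5 195.3]
w6 [([301, 109, 60, 60, 2771], [330.4, 138.3])] front lid expected [250.1 247.4] red start lid [329.3 138.2]
s7 [([298, 188, 11, 8, 71], [302.8, 191.8])] front lid expected [302.5 191.1] red start lid [335.6 196.9]
d7 [([240, 210, 16, 12, 153], [247.2, 215.7]), ([240, 227, 16, 9, 111], [247.6, 231.6])] front lid expected [247.9 214.9] red start lid [248.5 195.3]
w7 [([197, 130, 80, 80, 4978], [236.3, 169.8])] front lid expected [235.1 173.2] red start lid [354.5  -5.2]
(277, 206) shift px -0.33 -8.0 0.64
(285, 229) shift px -0.33 0.0 0.88
(322, 237) shift px -0.33 0.17 0.98
(347, 219) shift px 0.0 0.17 0.96
(302, 191) shift px 4.83 -3.83 0.35
(248, 214) shift px -8.0 8.0 0.42
(281, 225) shift px -0.33 -0.5 0.68
(314, 215) shift px 0.0 0.17 0.99
(311, 196) shift px 0.17 0.17 0.98
(280, 187) shift px 8.0 1.0 0.11
```

```bash
python3 - <<'E'
from h import *
C=np.array([.567,.0917])
for f,u,v in(('w6',330.4,138.3),('w7',236.3,169.8)):
    p=ray(f,u,v,.092)[:2];d=p-C;print(f,p.round(4),np.hypot(*d).round(4),np.degrees(np.arctan2(d[1],d[0])).round(2))
# pointer in wrist: yellow mask, principal axis at z ~ .012
for f in('w6','w7','d7'):
    h=cv2.cvtColor(cv2.imread(f'pics/{f}.png'),cv2.COLOR_BGR2HSV);m=cv2.inRange(h,(15,150,100),(32,255,255))
    n,l,s,c=cv2.connectedComponentsWithStats(m)
    for k in range(1,n):
        if s[k,4]>60:
            ys,xs=np.where(l==k);P=np.array([ray(f,x,y,.016)[:2] for x,y in zip(xs,ys)]);mu=P.mean(0);w,V=np.linalg.eigh(np.cov(P.T));d=mu-C
            print(f,s[k].tolist(),mu.round(4),np.hypot(*d).round(3),'bearing',np.degrees(np.arctan2(d[1],d[0])).round(2),'axis',np.degrees(np.arctan2(V[1,1],V[0,1])).round(1))
E
```

```text
w6 [0.5153 0.1661] 0.0906 124.83
w7 [0.4776 0.0861] 0.0896 -176.41
w6 [164, 189, 53, 31, 1124] [0.4194 0.0808] 0.148 bearing -175.78 axis -173.1
w6 [325, 352, 23, 18, 196] [ 0.5796 -0.0543] 0.147 bearing -85.05 axis -170.2
w7 [123, 117, 69, 44, 1995] [0.4189 0.0799] 0.149 bearing -175.46 axis -175.1
d7 [82, 0, 76, 148, 4792] [0.5926 2.1487] 2.057 bearing 89.29 axis 82.7
d7 [301, 160, 35, 41, 448] [0.7865 0.2789] 0.289 bearing 40.46 axis 86.1
d7 [376, 218, 40, 43, 586] [ 0.7912 -0.0661] 0.274 bearing -35.14 axis 79.7
d7 [217, 244, 20, 13, 170] [0.4169 0.0736] 0.151 bearing -173.14 axis -159.5
```

Red is at bearing -176.4° and the pointer at about -175.6°, so the carousel is a little under a degree short. I'll nudge the crank 1 mm and recheck.

```bash
python3 -m creep '[{"slide":[-0.9,0.4,0],"rotation":[0,0,0],"hand":0},{"slide":[0,0,0],"rotation":[0,0,0],"hand":0},{"slide":[0,0,0],"rotation":[0,0,0],"hand":0},{"slide":[0,0,0],"rotation":[0,0,0],"hand":0}]'
python3 - <<'E'
from h import *
C=np.array([.567,.0917]);st()
i=snap('wrist','w8').astype(int);m=((i[...,2]>90)&(i[...,2]>2.5*i[...,1])&(i[...,2]>2.5*i[...,0])).astype(np.uint8)
n,l,s,c=cv2.connectedComponentsWithStats(m);k=1+s[1:,4].argmax();p=ray('w8',*c[k],.092)[:2];d=p-C;print(p,np.degrees(np.arctan2(d[1],d[0])))
snap('scene','s8');snap('side','d8')
for f in('s8','d8'):
  X=cv2.imread('pics/'+f[0]+'0.png');Y=cv2.imread(f'pics/{f}.png')
  pts={'s8':[(163,232),(254,205),(322,237),(347,219),(226,197),(178,285),(415,225)],'d8':[(357,330),(314,215),(311,196),(420,280),(240,310)]}[f]
  for u,v in pts:
    t=cv2.resize(X[v-9:v+9,u-9:u+10],None,fx=6,fy=6);q=cv2.resize(Y[v-15:v+15,u-15:u+16],None,fx=6,fy=6)
    _,sc,_,L=cv2.minMaxLoc(cv2.matchTemplate(q,t,cv2.TM_CCOEFF_NORMED));print(f,(u,v),round(L[0]/6-6,2),round(L[1]/6-6,2),round(sc,2))
def blue(f,x0,y0):
    h=cv2.cvtColor(cv2.imread(f'pics/{f}.png'),cv2.COLOR_BGR2HSV)[y0:y0+50,x0:x0+50];ys,xs=np.where(cv2.inRange(h,(105,140,50),(130,255,255))>0);return xs.mean()+x0,ys.mean()+y0
for f,a in(('s0',(230,200)),('s4',(230,200)),('s8',(230,200)),('d0',(290,222)),('d4',(290,222)),('d8',(290,222))):print(f,np.round(blue(f,*a),1))
E
```

```text
time_s: 18.72
eef_pos: [0.5048, 0.0485, 0.1912]
tool_rot: [3.141, -0.0, 1.749]
force: [-2.8, 0.3, 7.3]
gripper_width: 0.242
t 18.72 pos [0.5048 0.0485 0.1912] rpy [ 3.1411e+00 -1.0000e-04  1.7487e+00] F [-2.8  0.3  7.3] g 0.242 q [-0.41  0.49  0.32  2.02 -0.24  0.66  0.25]
[0.47774479 0.08489406] -175.6394867229885
s8 (163, 232) 0.0 0.0 0.99
s8 (254, 205) 0.0 0.0 0.99
s8 (322, 237) 0.17 0.0 0.98
s8 (347, 219) 0.0 -0.17 0.96
s8 (226, 197) 0.0 0.0 1.0
s8 (178, 285) 0.0 0.0 1.0
s8 (415, 225) 0.0 0.0 0.99
d8 (357, 330) 0.0 0.0 1.0
d8 (314, 215) 0.0 0.0 0.99
d8 (311, 196) -0.17 0.0 0.97
d8 (420, 280) 0.0 0.0 1.0
d8 (240, 310) 0.0 0.0 1.0
s0 [252.6 227.2]
s4 [252.9 232.5]
s8 [252.9 232.5]
d0 [315.7 242.7]
d4 [315.4 249.6]
d8 [315.5 249.7]
```

Everything agrees, so I'm handing in.

```bash
python3 -c "
from cell import r
print(r.close_job())"
```

```text
the job is handed in; nothing more can be done
None
```

The job is done and handed in at about 19 s of the 64 s allowed. The hand-in reports no verdict, so what follows rests on my own checks.

- **Pin:** I pressed it down with the mallet's lower face until it stopped, at about 16 N net. Both cameras then showed its head at about 57 mm, which is fully down, and it stayed there to the end.
- **Mallet:** It is back on the green pad, standing on its face. Both cameras matched its starting position to within a pixel.
- **Carousel:** I turned it about 60° anticlockwise by the black grip. The first stop was nearly 1° short, so I nudged it 1 mm. The red lid now bears -175.6° from the axis, against -175.3° to -175.8° for the front direction. It stands within about 1 mm of the front place, and the gripper is still closed on the grip.
- **Other things:** The tape roll, mug and glue bottle had not moved in the scene image. I did not check the rod bundle and steel rule, but no move went near them.
- **Limits of the checks:** The 12-picture limit was used up before the turn, so the last checks were numeric image matching, not viewed pictures. In one of them the side camera put the pointer at -173.1°. I discounted it because that view measures the pointer only coarsely, and the wrist camera and the jar positions agreed with each other.

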